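# Prop open the hood of the bench coater

### The job

The white hood of the black bench coater stands raised on its stiff hinge. Swing the steel prop rod at the machine's side up as far as its stop and let go of it, then bring the hood down by its bar handle until its socket sits on the rod's ball end and the rod holds the hood open. Do not let the hood fall shut, and leave the bottle, the beaker and the loose spreader bar where they are.

Things in the scene. Friction and masses are not known exactly. Their poses are not given: they have to be found in the camera images.
- prop (a joint): Steel prop rod, 10 mm thick, 229 mm from its pivot (low at the front of the black machine's left side) to the centre of its 18 mm ball end. Angle above level in rad: about 0 lying back along the machine, pointing away from the robot; grows as the ball end swings up; stop at 1.026. The pivot is stiff: it stays where left.
- prop_grip (a point): Middle of the black grip pin (14 mm thick, 46 mm long, on a thin stem) that sticks out level from the rod's side, away from the machine. x: along the rod to its ball end; y: along the pin, outwards, level, parallel to both hinges; z: square to both, up when the rod lies. The rod's pivot axis lies 120 mm back along -x; the pin is 60 mm beside the rod; the rod swings up about -y.
- hood (a joint): White 210 x 250 mm hood, hinged at the machine's far top edge. Angle in rad: 0 shut (level, over the machine), 1.57 upright; starts 1.44-1.57. Above about 1.35 its stiff hinge holds it; lower it sinks slowly by its weight. A V-shaped steel socket on its left side, open below, drops on the ball end at 1.08 if the rod is at its stop (it catches within 0.07 rad) and rests there. Pull under 5 N.
- hood_bar (a point): Middle of the steel bar handle along the hood's free edge: 12 mm thick, 100 mm clear between its posts, 34 mm clear of the hood's edge. y: along the bar, level, to the machine's left (parallel to the pin's y); -x: outwards from the hinge, up when the hood is raised; z: the hood's outer side. The hood's hinge axis lies 250 mm along +x. The bar is up to 345 mm above the bench.
- bottle: Bystander: loose closed white plastic bottle with a blue cap, 64 mm in diameter, 150 mm tall, standing to the right (-y side) of the machine. Origin at the centre of its underside.
- beaker: Bystander: loose open glass beaker, 68 mm in diameter at the rim, 85 mm tall, standing to the right (-y side) of the machine. Origin at the centre of its underside.
- drawbar: Bystander: loose steel spreader bar, 260 mm long, 10 mm thick with 16 mm black ends, lying flat on the bench to the left (+y side) of the machine; not the prop rod. Origin on the bench under its middle, x along the bar.

How it is judged:
By the outcome, as a careful person would: the job done as asked, in the order asked, and still so for the second after the job is handed in, with the robot touching nothing.
It also fails if it takes over 50 s, if anything falls off the work surface, if the arm or the gripper's body presses on something with over 40 N, if the wrist force passes 120 N, or if a joint passes its speed limit or range.

### The arm

A 6-joint arm with a two-finger parallel gripper is mounted at the origin on the work surface. World frame = base frame: x ahead of the robot, y to its left, z up, the work surface at z = 0. Lengths are in mm, angles in rad, forces in N, time in s.
With the tool pointing down it reaches from about 350 to 875 mm from the base axis. Payload 4.2 kg.
Tool frame: the origin (TCP) lies midway between the tips of the shut fingers; the grasp point (between the pads) lies 19 mm behind it; z points along the fingers, y is the direction in which the jaws open and shut (so a half turn about z gives the same grasp; the last joint's range is limited). The gripper opens to 85 mm and grips with 20 to 120 N. Pads are 22 mm wide; open, the fingers measure 114 mm over their backs; the gripper's body (76 mm by 85 mm) begins 54 mm behind the grasp point. The pads swing forward as they close: fully open they stand 13 mm farther back than shut.
Start: joints at [-0.96, 0.385, 0.008, 0, -1.194, -0.259], TCP at [215.382, -586.694, 231.312] pointing down, gripper open.
Joint ranges: [-3.14, 3.14], [-1.21, 2.06], [-1.07, 1.41], [-3.16, 2.05], [-2.99, -0.16], [-3.1, 3.1]. Speed limits (rad/s): [2.79, 2.79, 3.14, 3.14, 3.14, 3.14].

### API

Orientations are given as a unit quaternion [x, y, z, w].
In Python, from bench import arm, eyes, nets gives the robot as it stands.
- The arm moves only by the tool jog_arm, never from a script. Its argument "rows" is a list of rows, each a list of 3 entries, a list of its own where there are three numbers: the shift along the tool's x, y, z in cm, then the turn, a rotation vector about the tool's x, y, z in degrees, then the finger opening in cm, from 0 to 8.54. In form: [[[x, y, z], [ax, ay, az], jaw], ...]. A call has 1 to 10 rows; each row shifts and turns the commanded pose from where the row before left it, along the tool's axes as they then stand; what a row does not reach is not made up. A row lasts 1/8 s, in which the tool goes at most 62.5 mm and 10.7 degrees, less where a joint would pass 70% of its speed; a pose out of reach is approached as far as the arm can. A call with a gripper value outside its range is refused whole. The fingers move at their own pace and stop on an object; the grip force is fixed at half the most. Time passes only in rows, so rows that do not move let the fingers close. It gives the time, the measured TCP pose, the force and the opening at its end, in the units of the state.
- arm.read_state(): the state, without advancing time (a new reading comes with each control period).
- eyes.get_image(name): name is "side" or "top"; returns the picture (480x640x3 uint8, red, green, blue); there is no depth.
- eyes.camera_model(name): a dict with "K" (3x3 intrinsics, pixels), "k1" (the pictures are not rectified: a ray, as slopes to the right and down, at radius r is drawn at 1 + k1 r^2 times it, then the intrinsics apply), "rvec" (rotation vector, rad) and "tvec" (3), from world to camera coordinates, as OpenCV has them. Camera axes: x right, y down, z forward; pixel columns grow to the right and rows downward; lengths in mm; the calibration is good to about 2 mm. A picture is of the moment at which its call begins. camera_model takes no time and is no camera call.
- arm.job_done(): hands the job in, once; it reports no verdict.
Trained networks look in the newest picture that a camera, given by its name, has taken for a name from the list of things; names that differ only in an ending like _2 or _b are one class to them, and where a whole thing is asked for, a point or a joint stands for the part that bears it (a point fixed in the world has none). Each returns a list of dicts, best first, with "conf" (0 to 1); they miss things now and then, are a little off and sometimes report something else, mostly with a low value. They report only what shows in the picture. A call takes as long as a camera call.
- nets.boxes_of(camera, name): "position" ([column, row] as shares, 0 to 1, of the picture: columns of its width, rows of its height, amid what is visible of it).
The state is a dict: "clock": time; "joints": joint angles; "joint_vel": joint speeds; "joint_efforts": joint torques, N m; "position": TCP position; "ee_rot": TCP orientation; "contact_force": force on the tool from outside, world axes, zero at the start; "wrist_torque": the same for the moment, N m; "gripper_width": finger opening in mm.
Only numpy, scipy, OpenCV 4.12 (cv2) and the standard library are available. Lean on these libraries where they do the work, as an engineer would, in place of code of your own. Each camera call takes 0.05 s, during which the arm holds its last target.

## Working session

There is one attempt and no reset: what is moved stays moved. The work goes in short steps, Python scripts to look and compute and a tool call to move; the robot and the scene stay as the last step left them, time stands still between calls to the robot, and variables do not carry over. Pictures are saved under pics/ and viewed, and the job is handed in when it is done.

Besides the shell and the picture viewer there is one more tool, called as name([rows], argument=value, ...), one row to a line, values as JSON. jog_arm: Moves the arm, as the interface text tells. Its arguments: {"type":"object","properties":{"rows":{"type":"array","items":{"type":"array"}}},"required":["rows"]}

```bash
ls; mkdir -p pics; python3 - <<'E'
from bench import arm, eyes, nets
import cv2
s=arm.read_state(); print(s)
for c in ["side","top"]:
    im=eyes.get_image(c); cv2.imwrite(f"pics/{c}0.png",im[:,:,::-1])
    m=eyes.camera_model(c); print(c,m)
    for n in ["prop","prop_grip","hood","hood_bar","drawbar","bottle","beaker"]:
        r=nets.boxes_of(c,n); print(n,[(round(d['conf'],2),[round(d['position'][0]*640),round(d['position'][1]*480)]) for d in r[:3]])
print(arm.read_state()['clock'])
E
```

```text
pics
{'clock': 0.0, 'joints': array([-9.60392377e-01,  3.85601447e-01,  6.62970424e-03, -4.93563155e-04,
       -1.19397334e+00, -2.58615030e-01]), 'joint_vel': array([-0.00060749, -0.00085336, -0.00081613,  0.00139809, -0.00129406,
       -0.0014347 ]), 'joint_efforts': array([-1.06206418e-03, -3.92292345e+01,  1.88405085e+01,  4.18628097e+00,
       -4.61609088e-03, -9.70625052e-06]), 'position': array([ 215.19238871, -586.17660873,  230.19679224]), 'ee_rot': array([-1.74899110e-01,  9.84585748e-01,  1.07109781e-03, -2.44219680e-04]), 'contact_force': array([0.26061545, 0.37796845, 0.56912911]), 'wrist_torque': array([ 0.01476404, -0.05828696, -0.00069774]), 'gripper_width': 85.54103702707567}
side {'K': array([[589.48697833,   0.        , 320.65518871],
       [  0.        , 589.48697833, 246.38199451],
       [  0.        ,   0.        ,   1.        ]]), 'k1': -0.1331174913624799, 'rvec': array([ 0.76776214, -2.592002  ,  1.0571158 ]), 'tvec': array([ 443.16871956,  222.03307806, 1089.31894663])}
prop [(0.6, [303, 263])]
prop_grip [(0.96, [301, 264]), (0.45, [411, 161])]
hood [(0.97, [307, 148])]
hood_bar [(0.76, [300, 149])]
drawbar [(0.59, [271, 365])]
bottle [(0.75, [411, 162])]
beaker [(0.7, [374, 147])]
top {'K': array([[521.66856926,   0.        , 327.84309143],
       [  0.        , 521.66856926, 246.28283901],
       [  0.        ,   0.        ,   1.        ]]), 'k1': -0.15333749976959116, 'rvec': array([ 2.13723237, -2.17657892,  0.07465956]), 'tvec': array([  51.71004974,  500.20327981, 1323.04422158])}
prop [(0.95, [311, 245])]
prop_grip [(0.79, [313, 245])]
hood [(0.6, [371, 189])]
hood_bar [(0.89, [372, 184])]
drawbar [(0.97, [231, 260])]
bottle [(0.63, [476, 247])]
beaker [(0.65, [487, 202])]
0.8
```

View pics/side0.png

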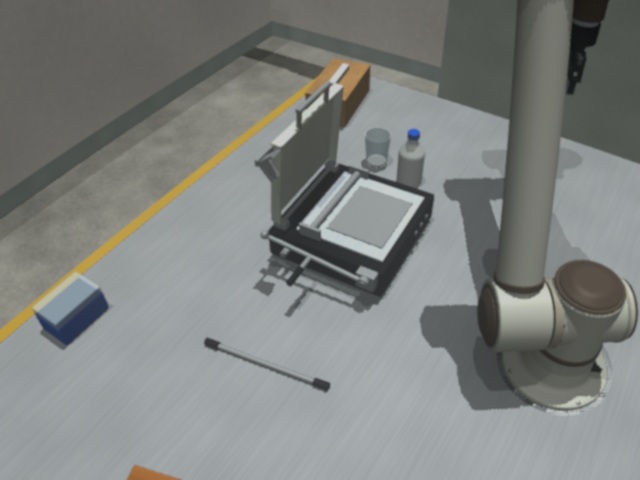

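View pics/top0.png

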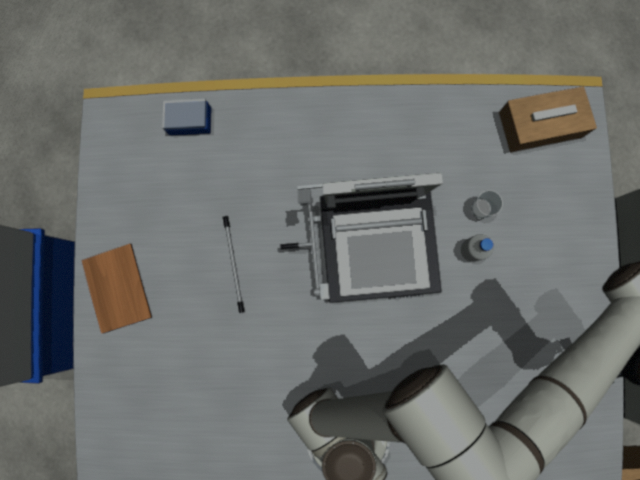

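```bash
python3 - <<'E'
import cv2
a=cv2.imread('pics/side0.png')[100:400,200:460]; cv2.imwrite('pics/s0c.png',cv2.resize(a,None,fx=2,fy=2,interpolation=cv2.INTER_CUBIC)[:600])
a=cv2.imread('pics/top0.png')[150:300,210:410]; cv2.imwrite('pics/t0c.png',cv2.resize(a,None,fx=4,fy=4,interpolation=cv2.INTER_CUBIC))
E
```

```text
(no output)
```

View pics/s0c.png

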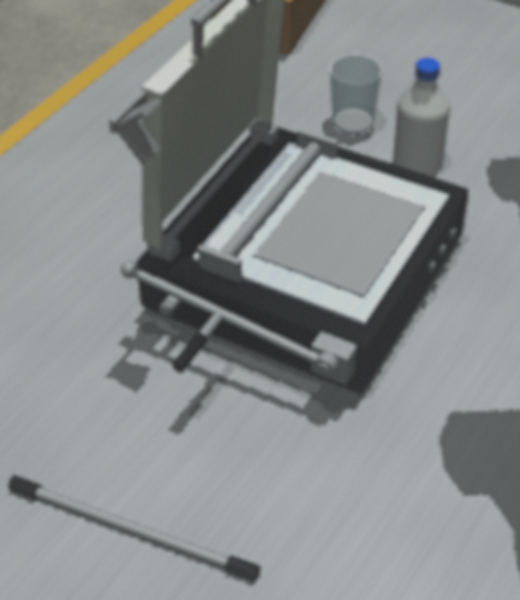

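View pics/t0c.png

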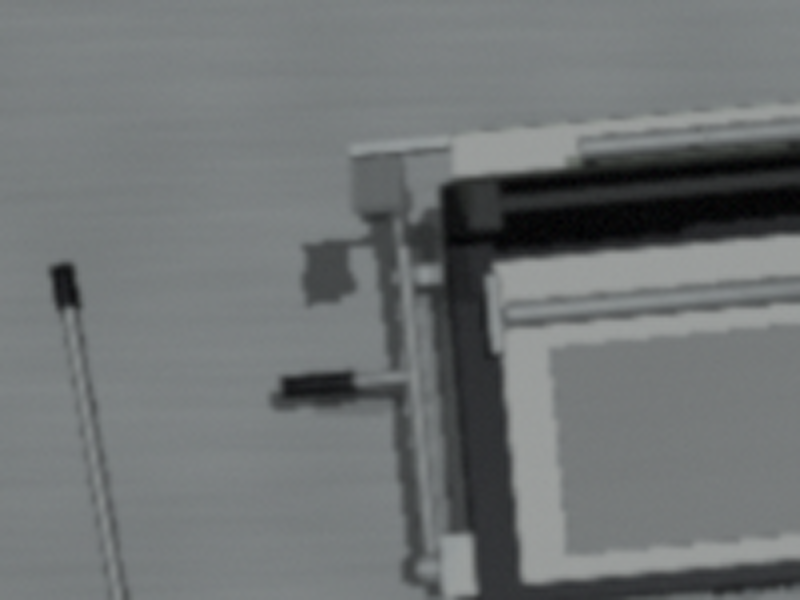

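Both views show the machine ahead of the robot, slightly yawed. The pin is at side (296,276) and top (289,246). The rod lies back, the hood is upright, and the spreader bar is left of the pin, clear of it. Next I triangulate.

```bash
cat > h.py <<'E'
import numpy as np, cv2
from bench import arm, eyes, nets
from scipy.optimize import least_squares
from scipy.spatial.transform import Rotation as R
M={c:eyes.camera_model(c) for c in("side","top")}
def proj(c,P):
    m=M[c]; d=np.array([m['k1'],0,0,0,0])
    return cv2.projectPoints(np.array(P,float).reshape(-1,3),m['rvec'],m['tvec'],m['K'],d)[0].reshape(-1,2)
def tri(ps,pt):
    f=lambda X:np.r_[proj("side",X)[0]-ps,proj("top",X)[0]-pt]
    r=least_squares(f,[500,0,100]); return r.x,np.abs(r.fun).max()
E
python3 - <<'E'
from h import *
import cv2
for n,a,b in [("pinmid",(295.5,276.5),(289.5,246)),("pin in",(302.5,270),(298.7,245.5)),("pin out",(289,282.5),(280.5,246.5)),("pivot",(362.5,281),(317,292.5))]:
    X,e=tri(np.array(a),np.array(b)); print(n,X.round(1),e.round(2))
for c,(u,v,w,h) in {"side":(240,70,120,90),"top":(290,165,160,60)}.items():
    a=cv2.imread(f'pics/{c}0.png')[v:v+h,u:u+w]; k=5 
    cv2.imwrite(f'pics/{c}bar.png',cv2.resize(a,None,fx=k,fy=k,interpolation=cv2.INTER_CUBIC))
E
```

```text
pinmid [498.3 136.5  79.4] 0.0
pin in [498.6 113.3  76.8] 0.32
pin out [497.4 158.7  83.5] 0.14
pivot [383.5  70.8  72.9] 0.63
```

View pics/sidebar.png

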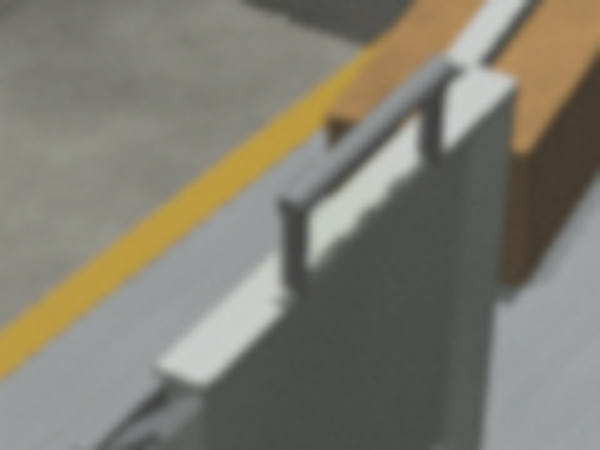

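View pics/topbar.png

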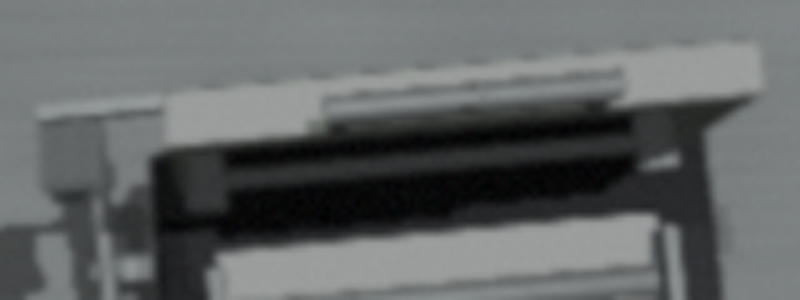

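```bash
cat > fit.py <<'E'
from h import *
obs=[("side","pi",(302.5,270)),("side","pm",(295.5,276.5)),("side","po",(289,282.5)),("top","pi",(298.7,245.5)),("top","pm",(289.5,246)),("top","po",(280.5,246.5)),
("side","piv",(362.5,281)),("top","piv",(317,292.5)),("side","ball",(265,234)),
("side","bl",(298.6,110.6)),("side","br",(328,84)),("top","bl",(354.4,186.2)),("top","br",(414.4,181.4))]
def model(p):
    px,py,pz,yaw,th,hx,hz,al,by,L=p
    ex=np.array([np.cos(yaw),np.sin(yaw),0]); ey=np.array([-np.sin(yaw),np.cos(yaw),0]); ez=np.array([0,0,1.])
    P=np.array([px,py,pz]); r=np.cos(th)*ex+np.sin(th)*ez
    H=np.array([px,py,0])+hx*ex+by*ey+hz*ez
    B=H+250*(-np.cos(al)*ex+np.sin(al)*ez)
    return dict(piv=P,ball=P+229*r,pm=P+120*r+60*ey,pi=P+120*r+37*ey,po=P+120*r+83*ey,B=B,bl=B+L*ey,br=B-L*ey,H=H,ex=ex,ey=ey)
def res(p):
    m=model(p); return np.concatenate([proj(c,m[k])[0]-np.array(o) for c,k,o in obs]+[[(p[9]-58)/3]])
sol=least_squares(res,[383,75,70,0.1,0,230,90,1.5,-120,60],x_scale=[10,10,10,.1,.1,10,10,.1,10,5],loss='soft_l1')
if __name__=="__main__":
    print(sol.x.round(3)); m=model(sol.x)
    for k in m: print(k,m[k].round(2))
    print(res(sol.x).round(1))
E
python3 fit.py
```

```text
[ 3.83113e+02  6.89460e+01  6.98190e+01  6.60000e-02  1.01000e-01
  2.26464e+02  8.95490e+01  1.46500e+00 -1.64876e+02  5.88890e+01]
piv [383.11  68.95  69.82]
ball [610.44  83.98  93.02]
pm [498.27 136.7   81.98]
pi [499.79 113.75  81.98]
po [496.76 159.64  81.98]
B [593.72 -82.36 338.16]
bl [589.83 -23.6  338.16]
br [ 597.61 -141.12  338.16]
H [619.96 -80.62  89.55]
ex [1.   0.07 0.  ]
ey [-0.07  1.    0.  ]
[-1.1 -1.9 -0.1 -0.8  0.2  1.  -0.2 -0.4 -0.2 -0.1 -0.4  0.2  1.2  0.6
  0.5 -0.5  0.6  0.5 -0.7  0.6  0.4 -0.8  1.   0.1 -0.7  0.   0.3]
```

```bash
cat >> h.py <<'E'
def plan(target,zdir=None,yaw=0.066,tilt=0.0):
    """print tool-frame shift (cm) and remaining rotvec (deg) from measured pose to target; tilt about -y' (tip swings forward)"""
    s=arm.read_state(); r=R.from_quat(s['ee_rot']); p=s['position']
    t=r.inv().apply(np.array(target)-p)/10
    ex=np.array([np.cos(yaw),np.sin(yaw),0]); ey=np.array([-np.sin(yaw),np.cos(yaw),0]); 
    R0=R.from_matrix(np.c_[-ey,-ex,[0,0,-1]])
    Rt=R.from_rotvec(-tilt*ey)*R0
    print("t",round(s['clock'],2),"pos",p.round(1),"shift cm",t.round(2),"rot deg",np.degrees((r.inv()*Rt).as_rotvec()).round(1),"F",s['contact_force'].round(1),"w",s['gripper_width'].round(1),'j',s['joints'].round(2))
    return t
E
python3 -c "
from h import *
t=plan([498,136.5,225]); print(t/14)"
```

```text
Traceback (most recent call last):
  File "h.py", line 19, in plan
    print("t",round(s['clock'],2),"pos",p.round(1),"shift cm",t.round(2),"rot deg",np.degrees((r.inv()*Rt).as_rotvec()).round(1),"F",s['contact_force'].round(1),"w",s['gripper_width'].round(1),'j',s['joints'].round(2))
                                                                                                                                                                     ^^^^^^^^^^^^^^^^^^^^^^^^
AttributeError: 'float' object has no attribute 'round'
```

```bash
sed -i "s/s\['gripper_width'\].round(1)/round(s['gripper_width'],1)/" h.py
python3 -c "
from h import *
t=plan([498,136.5,225]); print(t/14)"
```

```text
t 0.8 pos [ 215.4 -586.7  231.3] shift cm [-51.45  58.15   0.63] rot deg [ -0.    0.  -73.6] F [ 0.6 -0.6  0.2] w 85.5 j [-0.96  0.38  0.01 -0.   -1.19 -0.26]
[-3.67508803  4.15350535  0.04521477]
```

jog_arm([
  [[-3.4,3.9,0.04],[0,0,0],6],
  [[-3.4,3.9,0.04],[0,0,0],6],
  [[-3.4,3.9,0.04],[0,0,0],6],
  [[-3.4,3.9,0.04],[0,0,0],6],
  [[-3.4,3.9,0.04],[0,0,0],6],
  [[-3.4,3.9,0.04],[0,0,0],6],
  [[-3.4,3.9,0.04],[0,0,0],6],
  [[-3.4,3.9,0.04],[0,0,0],6],
  [[-3.4,3.9,0.04],[0,0,0],6],
  [[-3.4,3.9,0.04],[0,0,0],6],
])

```text
clock: 2.05
position: [400.6, -101.8, 227.8]
ee_rot: [-0.175, 0.985, -0.0, 0.001]
contact_force: [0.2, -0.9, -0.4]
gripper_width: 60.1
```

jog_arm([
  [[-3.4,3.9,0.04],[0,0,0],6],
  [[-3.4,3.9,0.04],[0,0,0],6],
  [[-3.4,3.8,0.04],[0,0,0],6],
  [[-3.4,3.8,0.04],[0,0,0],6],
  [[-3.4,3.8,0.04],[0,0,0],6],
  [[0,0,0],[0,0,-10],6],
  [[0,0,0],[0,0,-10],6],
  [[0,0,0],[0,0,-10],6],
  [[0,0,0],[0,0,-10],6],
  [[0,0,0],[0,0,-10],6],
])

```text
clock: 3.3
position: [493.6, 135.4, 225.5]
ee_rot: [-0.577, 0.817, -0.0, 0.0]
contact_force: [1.5, 0.7, -0.4]
gripper_width: 60.2
```

jog_arm([
  [[0,0,0],[0,0,-10],6],
  [[0,0,0],[0,0,-10],6],
  [[0,0,0],[0,0,-3.6],6],
  [[0,0,0],[0,0,0],6],
])

```text
clock: 3.8
position: [493.6, 135.4, 225.4]
ee_rot: [0.73, -0.684, 0.0, -0.0]
contact_force: [-0.5, -0.8, 0.6]
gripper_width: 60.0
```

```bash
python3 -c "
from h import *
t=plan([498,136.5,150])"
```

```text
t 3.8 pos [493.6 135.4 225.4] shift cm [-0.08 -0.44  7.54] rot deg [-0.   0.  -0.1] F [-0.5 -0.8  0.6] w 60.0 j [ 0.59  0.2  -0.27 -0.   -1.1  -0.52]
```

jog_arm([
  [[-0.1,-0.4,3.5],[0,0,0],6],
  [[0,0,4.0],[0,0,0],6],
  [[0,0,0],[0,0,0],6],
])

```text
clock: 4.18
position: [495.7, 135.6, 147.9]
ee_rot: [0.729, -0.684, -0.001, 0.003]
contact_force: [0.4, 0.5, 0.3]
gripper_width: 60.0
```

```bash
python3 -c "
from h import *
t=plan([498,136.5,62])
a=eyes.get_image('side'); b=eyes.get_image('top')
cv2.imwrite('pics/s1.png',cv2.resize(a[150:330,200:440,::-1],None,fx=3,fy=3)); cv2.imwrite('pics/t1.png',cv2.resize(b[180:320,230:400,::-1],None,fx=4,fy=4))
"
```

```text
t 4.17 pos [495.7 135.6 147.9] shift cm [-0.11 -0.29  8.58] rot deg [ 0.4 -0.2 -0.1] F [0.4 0.5 0.3] w 60.0 j [ 0.58  0.28 -0.38 -0.   -0.92 -0.52]
```

View pics/s1.png

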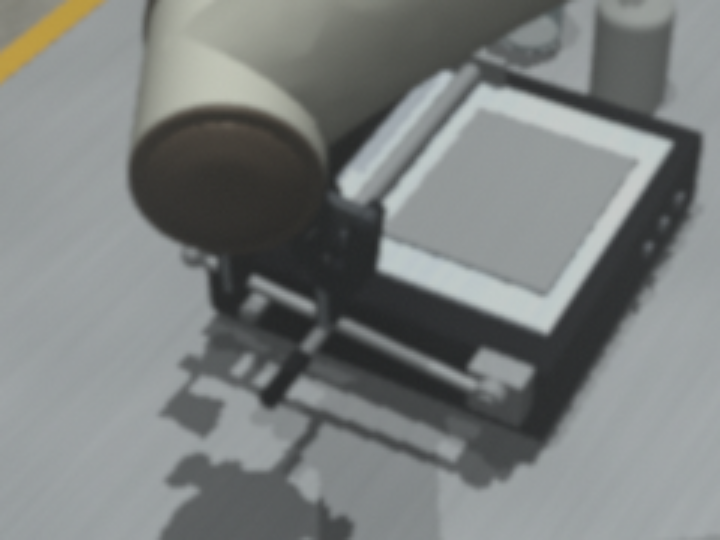

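View pics/t1.png

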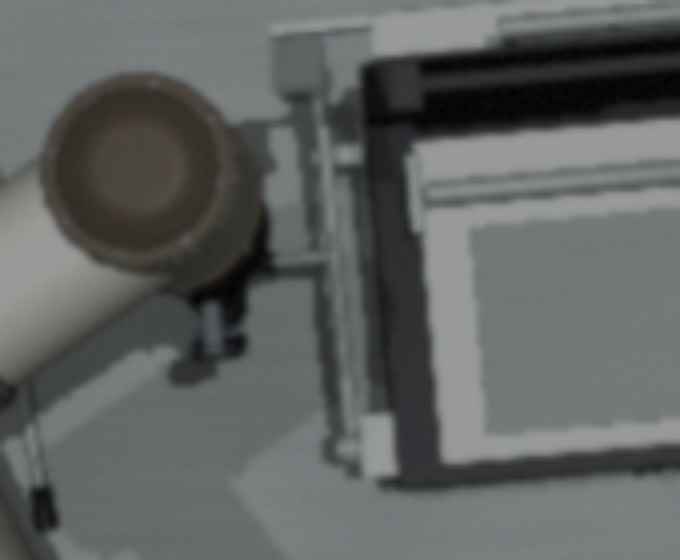

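Fingers straddle the pin, so I descend and close.

jog_arm([
  [[-0.1,-0.2,3.0],[0.4,0,0],6],
  [[0,0,3.0],[0,0,0],6],
  [[0,0,2.5],[0,0,0],6],
  [[0,0,0],[0,0,0],6],
  [[0,0,0],[0,0,0],3],
  [[0,0,0],[0,0,0],1],
  [[0,0,0],[0,0,0],0.5],
  [[0,0,0],[0,0,0],0.5],
])

```text
clock: 5.28
position: [499.1, 138.1, 65.6]
ee_rot: [0.73, -0.684, 0.002, -0.002]
contact_force: [-3.8, 3.8, 0.2]
gripper_width: 11.7
```

```bash
python3 -c "
from h import *
t=plan([498,136.5,62])
"
```

```text
t 5.28 pos [499.1 138.1  65.6] shift cm [0.15 0.13 0.36] rot deg [-0.4  0.  -0. ] F [-3.8  3.8  0.2] w 11.7 j [ 0.59  0.39 -0.47  0.   -0.7  -0.52]
```

jog_arm([
  [[0,0,0],[0,0,0],0.5],
  [[0,0,0],[0,0,0],0.5],
])

```text
clock: 5.52
position: [499.1, 138.0, 65.3]
ee_rot: [0.73, -0.684, 0.002, -0.002]
contact_force: [-4.3, 4.2, 1.4]
gripper_width: 12.1
```

```bash
python3 -c "
from h import *
t=plan([498,136.5,62])
a=eyes.get_image('side'); b=eyes.get_image('top')
cv2.imwrite('pics/s2.png',cv2.resize(a[150:330,200:440,::-1],None,fx=3,fy=3))
"
```

```text
t 5.53 pos [499.1 138.   65.3] shift cm [0.14 0.13 0.33] rot deg [-0.3  0.  -0. ] F [-4.3  4.2  1.4] w 12.1 j [ 0.59  0.39 -0.47  0.   -0.7  -0.52]
```

View pics/s2.png

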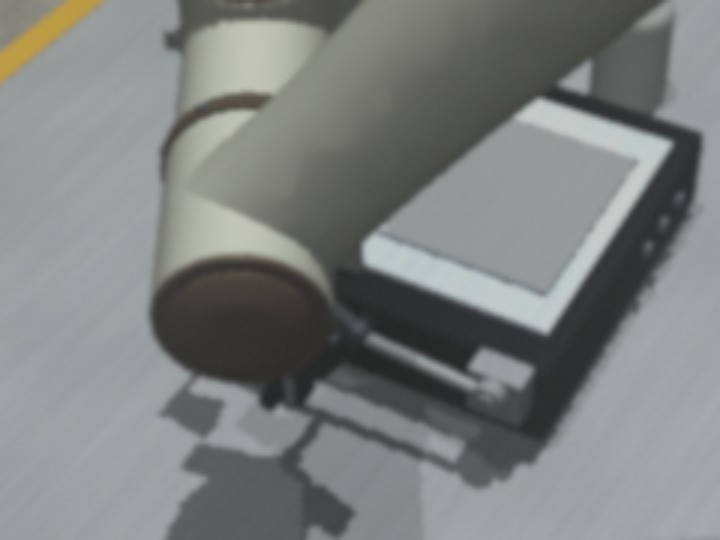

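```bash
cat > arc.py <<'E'
import numpy as np,sys
# 2D (x',z) path; tool: y=-x', z=-z when tilt 0 ; rot about tool x (+) = tip forward
def rows(rad,th0,th1,n,tilt0,tilt1,d):
    out=[];prev=None
    for i in range(n+1):
        th=th0+(th1-th0)*i/n; ti=tilt0+(tilt1-tilt0)*i/n
        zt=np.array([np.sin(ti),-np.cos(ti)]); yt=np.array([-np.cos(ti),-np.sin(ti)])
        p=rad*np.array([np.cos(th),np.sin(th)])+d*zt
        if prev is not None:
            q=p-prev[0]; out.append([0,round(q@prev[1]/10,2),round(q@prev[2]/10,2),round(np.degrees((tilt1-tilt0)/n),2)])
        prev=(p,yt,zt)
    return out
E
python3 -c "
from arc import *
for r in rows(120,.1,1.026,14,0,.35,17): print(r)"
```

```text
[0, np.float64(0.06), np.float64(-0.79), np.float64(1.43)]
[0, np.float64(0.1), np.float64(-0.78), np.float64(1.43)]
[0, np.float64(0.13), np.float64(-0.78), np.float64(1.43)]
[0, np.float64(0.16), np.float64(-0.77), np.float64(1.43)]
[0, np.float64(0.19), np.float64(-0.76), np.float64(1.43)]
[0, np.float64(0.22), np.float64(-0.75), np.float64(1.43)]
[0, np.float64(0.25), np.float64(-0.74), np.float64(1.43)]
[0, np.float64(0.28), np.float64(-0.72), np.float64(1.43)]
[0, np.float64(0.31), np.float64(-0.71), np.float64(1.43)]
[0, np.float64(0.34), np.float64(-0.7), np.float64(1.43)]
[0, np.float64(0.37), np.float64(-0.68), np.float64(1.43)]
[0, np.float64(0.4), np.float64(-0.66), np.float64(1.43)]
[0, np.float64(0.42), np.float64(-0.64), np.float64(1.43)]
[0, np.float64(0.45), np.float64(-0.62), np.float64(1.43)]
```

jog_arm([
  [[0,0.06,-0.8],[1.4,0,0],0.5],
  [[0,0.1,-0.78],[1.4,0,0],0.5],
  [[0,0.13,-0.78],[1.4,0,0],0.5],
  [[0,0.16,-0.77],[1.4,0,0],0.5],
])

```text
clock: 6.12
position: [493.8, 137.5, 96.9]
ee_rot: [0.729, -0.682, 0.036, -0.039]
contact_force: [-1.4, 2.2, -6.3]
gripper_width: 12.0
```

```bash
python3 -c "
from h import *
t=plan([498,136.5,62])
"
```

```text
t 6.12 pos [493.8 137.5  96.9] shift cm [ 0.13 -0.04  3.51] rot deg [-6.1  0.   0. ] F [-1.4  2.2 -6.3] w 12.0 j [ 0.62  0.3  -0.56  0.1  -0.63 -0.63]
```

jog_arm([
  [[0,0.19,-0.76],[1.4,0,0],0.5],
  [[0,0.22,-0.75],[1.4,0,0],0.5],
  [[0,0.25,-0.74],[1.4,0,0],0.5],
  [[0,0.28,-0.72],[1.4,0,0],0.5],
  [[0,0.31,-0.71],[1.4,0,0],0.5],
  [[0,0.34,-0.7],[1.4,0,0],0.5],
])

```text
clock: 6.88
position: [471.9, 136.1, 138.0]
ee_rot: [0.724, -0.678, 0.087, -0.093]
contact_force: [0.3, -0.8, -2.2]
gripper_width: 11.4
```

```bash
python3 -c "
from h import *
t=plan([498,136.5,62])
a=eyes.get_image('side'); b=eyes.get_image('top')
cv2.imwrite('pics/s3.png',cv2.resize(a[120:320,200:440,::-1],None,fx=3,fy=3))
cv2.imwrite('pics/t3.png',cv2.resize(b[180:320,230:400,::-1],None,fx=4,fy=4))
"
```

```text
t 6.88 pos [471.9 136.1 138. ] shift cm [ 0.14 -0.61  8.01] rot deg [-14.6   0.    0. ] F [ 0.3 -0.8 -2.2] w 11.4 j [ 0.69  0.15 -0.73  0.31 -0.5  -0.88]
```

View pics/s3.png

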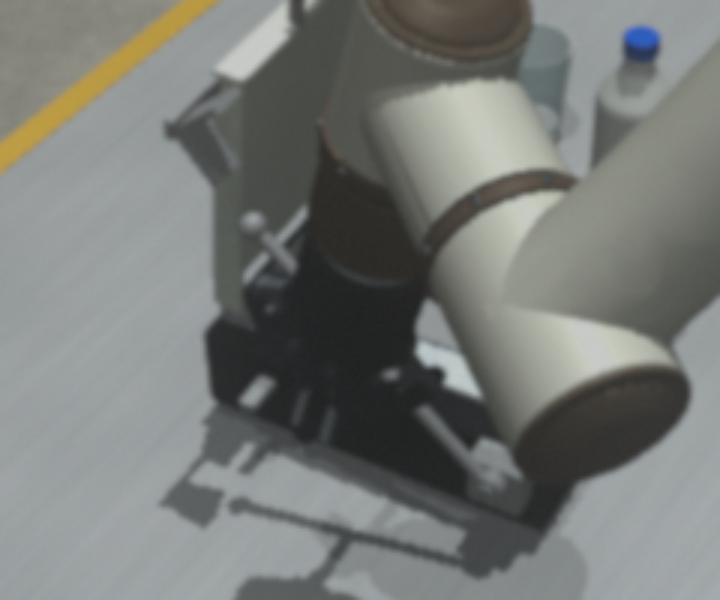

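View pics/t3.png

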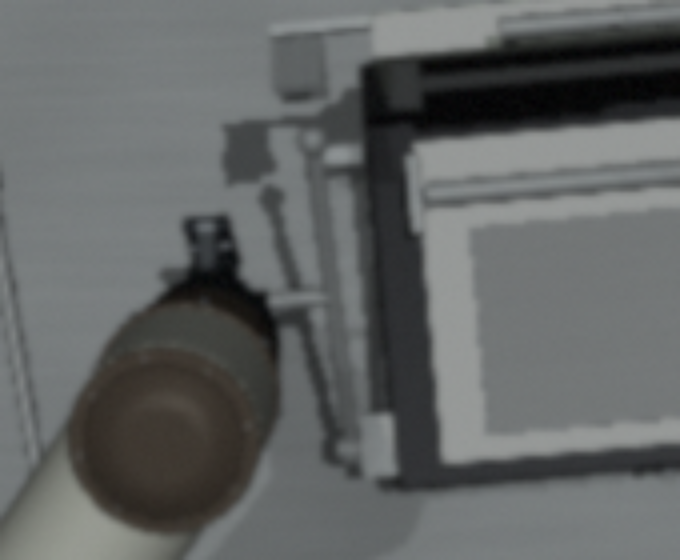

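The rod is rising with the pin held, the ball now at about side (284,195). I continue without more tilt.

```bash
python3 -c "
from arc import *
for r in rows(120,.76,1.06,5,.25,.25,17): print(r)"
```

```text
[0, np.float64(0.37), np.float64(-0.62), np.float64(0.0)]
[0, np.float64(0.41), np.float64(-0.59), np.float64(0.0)]
[0, np.float64(0.44), np.float64(-0.57), np.float64(0.0)]
[0, np.float64(0.47), np.float64(-0.54), np.float64(0.0)]
[0, np.float64(0.51), np.float64(-0.51), np.float64(0.0)]
```

jog_arm([
  [[0,0.37,-0.62],[0,0,0],0.5],
  [[0,0.41,-0.59],[0,0,0],0.5],
  [[0,0.44,-0.57],[0,0,0],0.5],
])

```text
clock: 7.35
position: [456.6, 135.2, 152.8]
ee_rot: [0.724, -0.678, 0.087, -0.093]
contact_force: [4.1, -3.7, 2.3]
gripper_width: 11.5
```

jog_arm([
  [[0,0.3,-0.34],[0,0,0],0.5],
  [[0,0,0],[0,0,0],0.5],
])

```text
clock: 7.6
position: [453.0, 134.9, 155.7]
ee_rot: [0.724, -0.678, 0.087, -0.093]
contact_force: [3.7, -3.9, 3.9]
gripper_width: 11.5
```

jog_arm([
  [[0,0.25,-0.25],[0,0,0],0.5],
  [[0,0.25,-0.23],[0,0,0],0.5],
  [[0,0,0],[0,0,0],0.5],
])

```text
clock: 7.98
position: [447.5, 134.6, 159.8]
ee_rot: [0.724, -0.678, 0.087, -0.094]
contact_force: [4.2, -5.8, 6.0]
gripper_width: 12.1
```

jog_arm([
  [[0,0.3,-0.2],[0,0,0],0.5],
  [[0,0,0],[0,0,0],0.5],
])

```text
clock: 8.22
position: [444.7, 134.4, 161.5]
ee_rot: [0.724, -0.678, 0.088, -0.094]
contact_force: [7.2, -7.7, 8.5]
gripper_width: 11.7
```

```bash
python3 -c "
from h import *
t=plan([498,136.5,62])
a=eyes.get_image('side'); b=eyes.get_image('top')
cv2.imwrite('pics/s4.png',cv2.resize(a[120:320,200:440,::-1],None,fx=3,fy=3))
cv2.imwrite('pics/t4.png',cv2.resize(b[180:320,230:400,::-1],None,fx=4,fy=4))
from fit import model,sol
q=sol.x.copy(); 
for th in (.95,1.0,1.026): 
  q[4]=th; m=model(q); print(th,(proj('side',m['ball'])-[200,120])*3,(proj('top',m['ball'])-[230,180])*4,m['pm'])
"
```

```text
t 8.22 pos [444.7 134.4 161.5] shift cm [ 0.15 -2.62 10.98] rot deg [-14.8   0.    0. ] F [ 7.2 -7.7  8.5] w 11.7 j [ 0.74  0.06 -0.75  0.3  -0.57 -0.91]
0.95 [[303.51026606 201.93019704]] [[312.63230691 196.67540806]] [448.80213464 133.422572   167.42838963]
1.0 [[316.52741819 198.41750248]] [[313.21335024 212.63586627]] [443.84726887 133.09481839 170.79504723]
1.026 [[323.56365964 196.87813713]] [[313.56130153 221.29226019]] [441.20603386 132.92010643 172.44647236]
```

View pics/s4.png

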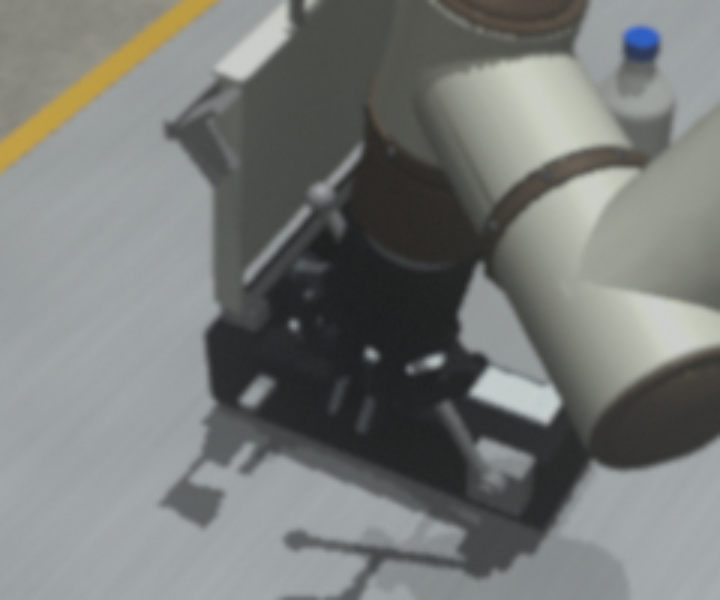

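View pics/t4.png

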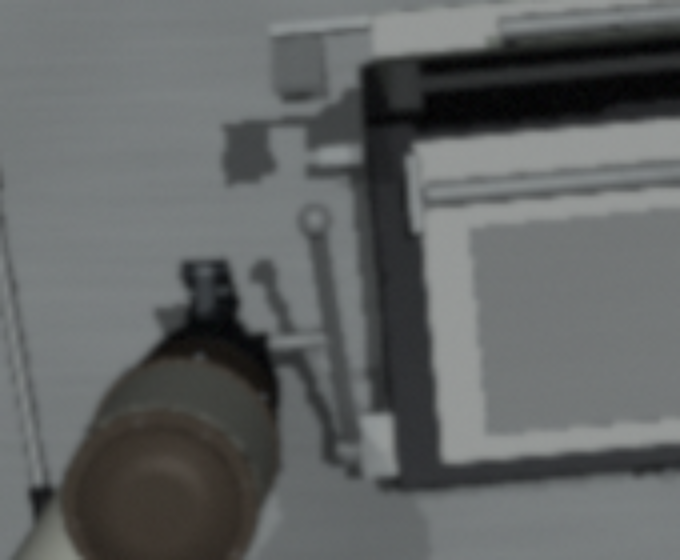

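Ball at side crop (320,195) and top crop (314,219), which gives about 1.01–1.02. I push the last few mm until the force rises.

jog_arm([
  [[0,0.2,-0.1],[0,0,0],0.5],
  [[0,0.15,-0.1],[0,0,0],0.5],
  [[0,0,0],[0,0,0],0.5],
])

```text
clock: 8.7
position: [443.5, 134.7, 162.3]
ee_rot: [0.724, -0.677, 0.088, -0.095]
contact_force: [33.9, -15.1, -10.9]
gripper_width: 11.6
```

jog_arm([
  [[0,0.2,-0.1],[0,0,0],0.5],
  [[0,0.15,-0.1],[0,0,0],0.5],
  [[0,0,0],[0,0,0],0.5],
])

```text
clock: 9.07
position: [442.6, 135.0, 162.8]
ee_rot: [0.724, -0.677, 0.089, -0.096]
contact_force: [65.4, -21.6, -32.7]
gripper_width: 11.1
```

Clearly at the stop, with 65 N resisting. I relax the preload, open, and back out.

jog_arm([
  [[0,-0.25,0.14],[0,0,0],0.5],
  [[0,-0.25,0.14],[0,0,0],0.5],
  [[0,0,0],[0,0,0],0.5],
])

```text
clock: 9.45
position: [443.9, 134.6, 162.2]
ee_rot: [0.724, -0.678, 0.088, -0.095]
contact_force: [18.7, -10.3, 2.2]
gripper_width: 11.4
```

jog_arm([
  [[0,0,0],[0,0,0],2.5],
  [[0,0,0],[0,0,0],4],
  [[0,0,0],[0,0,0],5],
  [[0,0,0],[0,0,0],5],
])

```text
clock: 9.95
position: [439.4, 133.9, 158.7]
ee_rot: [0.724, -0.678, 0.086, -0.091]
contact_force: [1.1, -0.3, 0.5]
gripper_width: 49.8
```

jog_arm([
  [[-0.5,0,0],[0,0,0],6],
  [[-0.5,0,-1.5],[0,0,0],6],
  [[-0.3,0,-3],[0,0,0],6],
  [[0,0,-4],[0,0,0],6],
  [[0,0,-4],[0,0,0],6],
  [[0,0,-4],[0,0,0],6],
  [[0,0,-4],[0,0,0],6],
  [[0,0,0],[0,0,0],6],
])

```text
clock: 10.95
position: [388.5, 144.7, 360.8]
ee_rot: [0.724, -0.678, 0.086, -0.095]
contact_force: [-1.1, 0.2, -0.7]
gripper_width: 59.8
```

```bash
python3 -c "
from h import *
t=plan([560,-82,420])
a=eyes.get_image('side'); b=eyes.get_image('top')
cv2.imwrite('pics/s5.png',cv2.resize(a[70:320,200:440,::-1],None,fx=2.4,fy=2.4))
cv2.imwrite('pics/t5.png',cv2.resize(b[170:320,230:430,::-1],None,fx=4,fy=4))
"
```

```text
t 10.95 pos [388.5 144.7 360.8] shift cm [ 23.74 -16.62  -1.87] rot deg [-14.7   0.3   0. ] F [-1.1  0.2 -0.7] w 59.8 j [ 0.89 -0.2  -0.43  0.2  -1.17 -0.89]
```

View pics/s5.png

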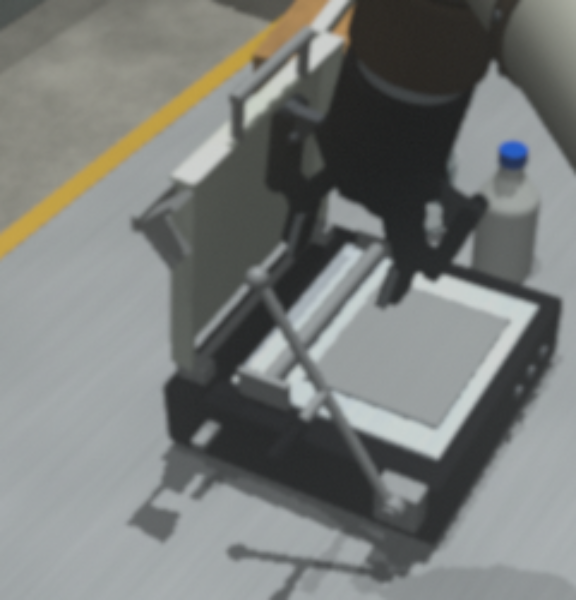

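View pics/t5.png

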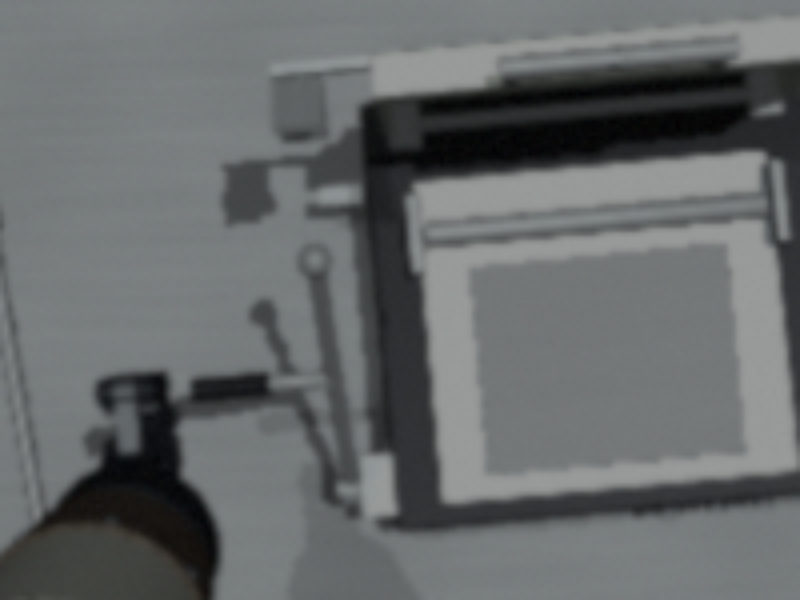

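Rod stands at the stop, ball at side (307,185) and top (308,235), within about 1 px of the model at 1.026. The pin is free. Next, pre-grasp over the bar.

```bash
python3 -c "
from h import *
print(tri(np.array([306.7,184.6]),np.array([308.2,235.])))
t=plan([573.5,-83.5,416],tilt=np.radians(14.7)); print(t/7)
print(tri(np.array([298.6,110.6]),np.array([354.4,186.2])),tri(np.array([328,84.]),np.array([414.4,181.4])))
"
```

```text
(array([502.72735787,  77.46507986, 267.89634513]), np.float64(0.3535916735140745))
t 11.05 pos [387.5 143.7 357. ] shift cm [ 23.89 -17.99  -1.49] rot deg [ 0.3  0.  -0. ] F [ 0.   0.4 -0.4] w 59.7 j [ 0.89 -0.2  -0.44  0.2  -1.17 -0.89]
[ 3.41266376 -2.57062961 -0.21327698]
(array([588.44320291, -22.21660154, 340.90477891]), np.float64(0.5930251830601492)) (array([ 598.94036459, -142.66716727,  335.07824974]), np.float64(0.3147000523336487))
```

jog_arm([
  [[3.4,-2.5,-0.5],[0,0,0],6],
  [[3.4,-2.5,-0.5],[0,0,0],6],
  [[3.4,-2.6,-0.2],[0,0,0],6],
  [[3.4,-2.6,-0.2],[0,0,0],6],
  [[3.4,-2.6,-0.1],[0,0,0],6],
  [[3.4,-2.6,0],[0,0,0],6],
  [[3.4,-2.5,0],[0,0,0],6],
  [[0,0,0],[0,0,0],6],
])

```text
clock: 12.05
position: [574.0, -84.7, 413.1]
ee_rot: [0.723, -0.68, 0.084, -0.089]
contact_force: [0.0, 0.5, -1.3]
gripper_width: 60.0
```

```bash
python3 -c "
from h import *
t=plan([598.5,-82,320],tilt=np.radians(14.7))
a=eyes.get_image('side'); b=eyes.get_image('top')
cv2.imwrite('pics/s6.png',cv2.resize(a[20:270,200:440,::-1],None,fx=2.4,fy=2.4))
cv2.imwrite('pics/t6.png',cv2.resize(b[130:280,270:470,::-1],None,fx=4,fy=4))
"
```

```text
t 12.05 pos [574.  -84.7 413.1] shift cm [-0.12 -0.12  9.63] rot deg [ 0.6 -0.1 -0.2] F [ 0.   0.5 -1.3] w 60.0 j [ 0.14  0.11  0.06  0.02 -1.27 -0.09]
```

View pics/s6.png

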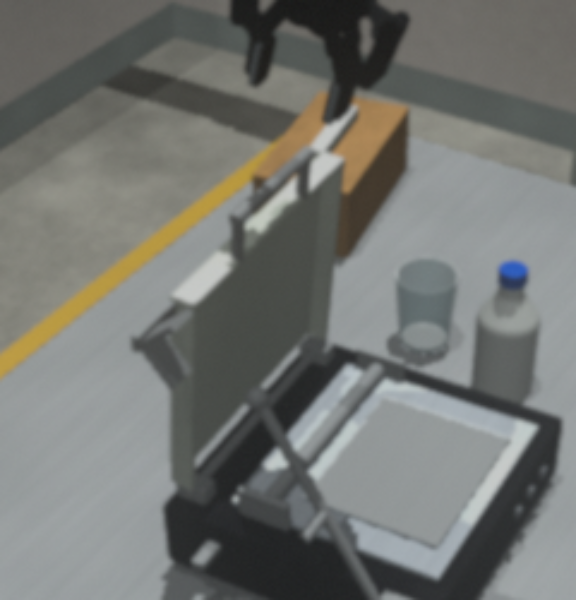

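View pics/t6.png

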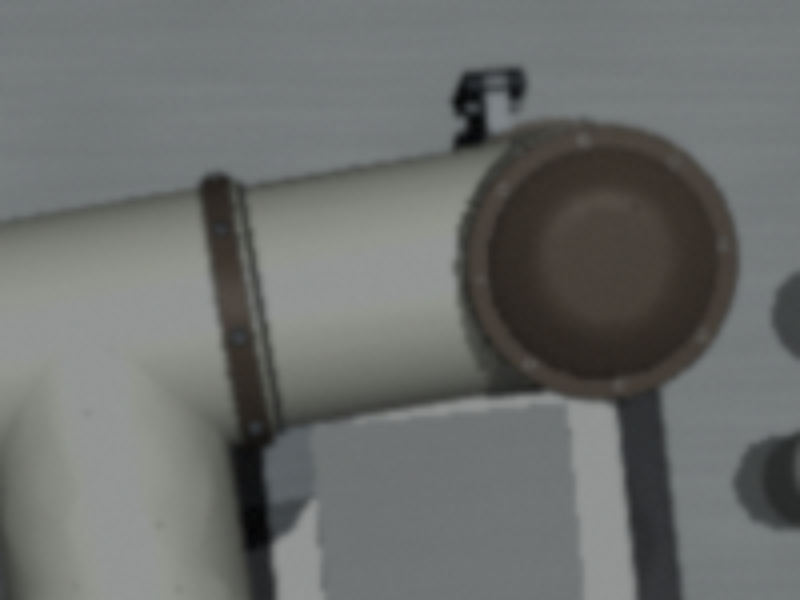

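Fingers are above the bar and the bottle and beaker are untouched. I descend and grasp.

jog_arm([
  [[-0.1,-0.1,3],[0.4,0,0],6],
  [[0,0,3],[0,0,0],6],
  [[0,0,2],[0,0,0],6],
  [[0,0,1.4],[0,0,0],6],
  [[0,0,0],[0,0,0],6],
])

```text
clock: 12.78
position: [596.8, -79.7, 324.5]
ee_rot: [0.724, -0.678, 0.087, -0.093]
contact_force: [0.2, 0.8, 0.4]
gripper_width: 60.0
```

```bash
python3 -c "
from h import *
t=plan([598.5,-82,320],tilt=np.radians(14.7))
a=eyes.get_image('side')
cv2.imwrite('pics/s7.png',cv2.resize(a[70:190,220:380,::-1],None,fx=4,fy=4))
"
```

```text
t 12.78 pos [596.8 -79.7 324.5] shift cm [ 0.24 -0.04  0.48] rot deg [0. 0. 0.] F [0.2 0.8 0.4] w 60.0 j [ 0.15  0.17 -0.09  0.02 -1.06 -0.09]
```

View pics/s7.png

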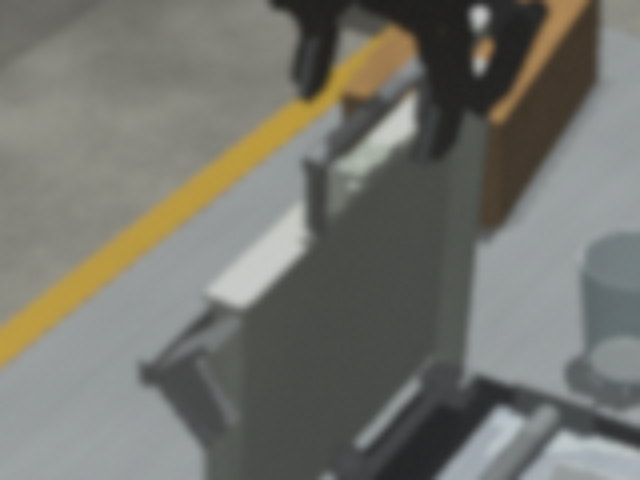

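The bar lies between the open fingers. I lower a little and close.

jog_arm([
  [[0.2,0,0.5],[0,0,0],6],
  [[0,0,0],[0,0,0],4],
  [[0,0,0],[0,0,0],2],
  [[0,0,0],[0,0,0],0.5],
  [[0,0,0],[0,0,0],0.5],
  [[0,0,0],[0,0,0],0.5],
])

```text
clock: 13.58
position: [598.9, -82.3, 321.3]
ee_rot: [0.724, -0.678, 0.088, -0.094]
contact_force: [-0.6, -0.4, 0.7]
gripper_width: 10.0
```

```bash
python3 -c "
from h import *
t=plan([598.5,-82,320],tilt=np.radians(14.7))
b=eyes.get_image('side')
cv2.imwrite('pics/s8.png',cv2.resize(b[70:190,220:380,::-1],None,fx=4,fy=4))
from arc import rows
for r in rows(250,3.1416-1.465,3.1416-1.08,12,.256,.256,18): print(r)
"
```

```text
t 13.57 pos [598.9 -82.3 321.3] shift cm [-0.03  0.07  0.11] rot deg [-0.1 -0.  -0. ] F [-0.6 -0.4  0.7] w 10.0 j [ 0.14  0.17 -0.09  0.02 -1.05 -0.08]
[0, np.float64(0.79), np.float64(-0.11), np.float64(0.0)]
[0, np.float64(0.8), np.float64(-0.08), np.float64(0.0)]
[0, np.float64(0.8), np.float64(-0.06), np.float64(0.0)]
[0, np.float64(0.8), np.float64(-0.03), np.float64(0.0)]
[0, np.float64(0.8), np.float64(-0.0), np.float64(0.0)]
[0, np.float64(0.8), np.float64(0.02), np.float64(0.0)]
[0, np.float64(0.8), np.float64(0.05), np.float64(0.0)]
[0, np.float64(0.8), np.float64(0.07), np.float64(0.0)]
[0, np.float64(0.8), np.float64(0.1), np.float64(0.0)]
[0, np.float64(0.79), np.float64(0.12), np.float64(0.0)]
[0, np.float64(0.79), np.float64(0.15), np.float64(0.0)]
[0, np.float64(0.78), np.float64(0.17), np.float64(0.0)]
```

View pics/s8.png

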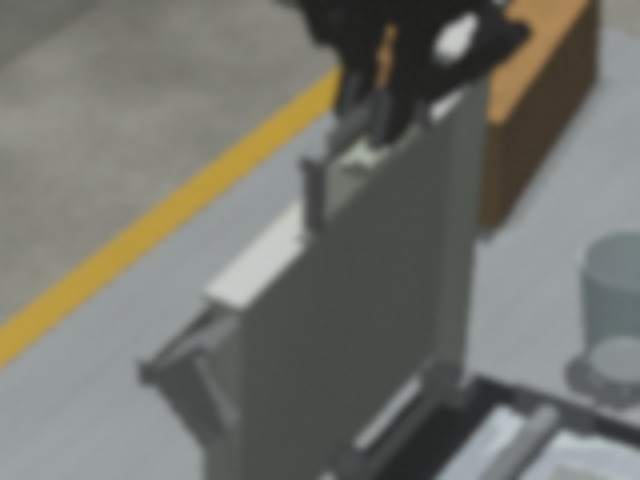

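Bar gripped at 10 mm, in the same ratio as the pin. I swing down along the arc.

jog_arm([
  [[0,0.79,-0.11],[0,0,0],0.5],
  [[0,0.8,-0.08],[0,0,0],0.5],
  [[0,0.8,-0.06],[0,0,0],0.5],
  [[0,0.8,-0.03],[0,0,0],0.5],
])

```text
clock: 14.12
position: [567.4, -84.5, 316.9]
ee_rot: [0.724, -0.678, 0.089, -0.095]
contact_force: [1.0, -0.9, 6.4]
gripper_width: 10.1
```

jog_arm([
  [[0,0.8,0],[0,0,0],0.5],
  [[0,0.8,0.02],[0,0,0],0.5],
  [[0,0.8,0.05],[0,0,0],0.5],
  [[0,0,0],[0,0,0],0.5],
])

```text
clock: 14.62
position: [543.3, -86.3, 309.8]
ee_rot: [0.724, -0.678, 0.089, -0.094]
contact_force: [-1.3, -1.3, 6.2]
gripper_width: 9.9
```

```bash
python3 -c "
from h import *
t=plan([598.5,-82,320],tilt=np.radians(14.7))
b=eyes.get_image('side')
cv2.imwrite('pics/s9.png',cv2.resize(b[50:290,200:440,::-1],None,fx=2.5,fy=2.5))
b=eyes.get_image('top')
cv2.imwrite('pics/t9.png',cv2.resize(b[130:280,270:470,::-1],None,fx=4,fy=4))
"
```

```text
t 14.62 pos [543.3 -86.3 309.8] shift cm [-0.06 -5.61  0.43] rot deg [-0.1 -0.1 -0. ] F [-1.3 -1.3  6.2] w 9.9 j [ 0.15  0.08 -0.23  0.03 -1.   -0.1 ]
```

View pics/s9.png

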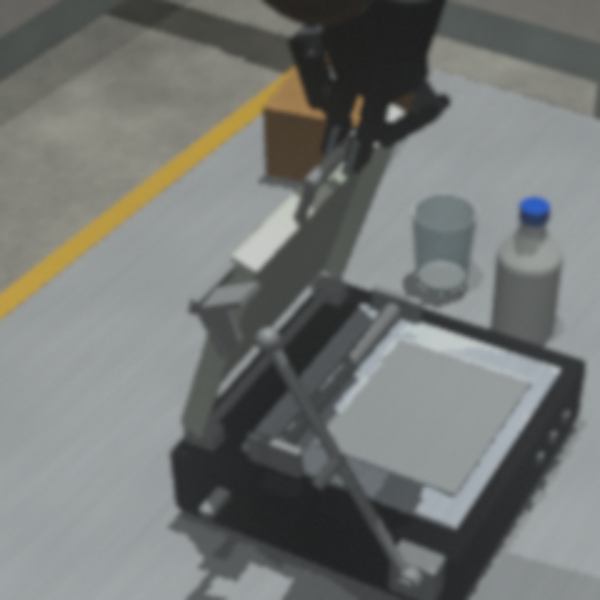

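View pics/t9.png

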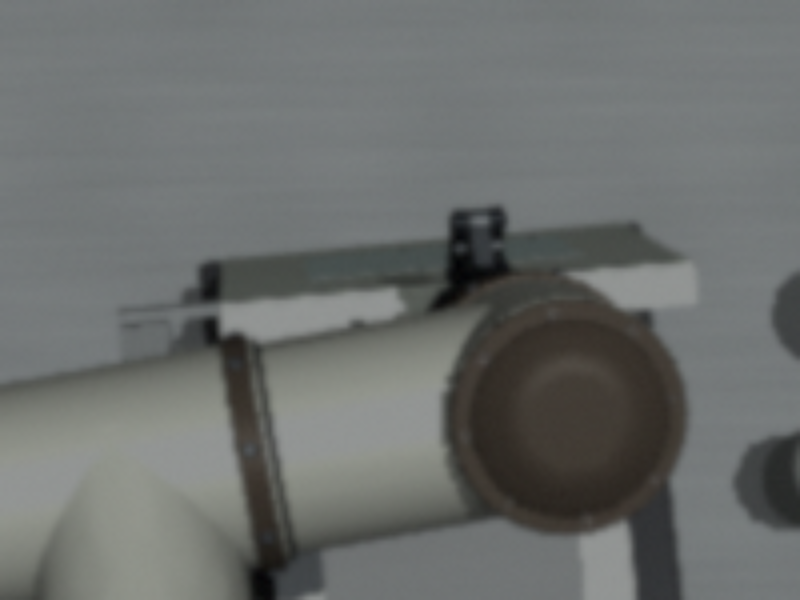

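Hood is at about 1.25, and the socket is approaching the ball cleanly. I continue with smaller checks.

jog_arm([
  [[0,0.8,0.07],[0,0,0],0.5],
  [[0,0.8,0.1],[0,0,0],0.5],
  [[0,0.79,0.12],[0,0,0],0.5],
  [[0,0,0],[0,0,0],0.5],
])

```text
clock: 15.22
position: [520.6, -87.9, 300.6]
ee_rot: [0.724, -0.678, 0.088, -0.094]
contact_force: [-2.7, -1.7, 7.2]
gripper_width: 9.9
```

```bash
python3 -c "
from h import *
t=plan([598.5,-82,320],tilt=np.radians(14.7))
b=eyes.get_image('side')
cv2.imwrite('pics/s10.png',cv2.resize(b[100:250,220:420,::-1],None,fx=4,fy=4))
"
```

```text
t 15.22 pos [520.6 -87.9 300.6] shift cm [-0.08 -8.04  0.12] rot deg [-0.1 -0.1 -0. ] F [-2.7 -1.7  7.2] w 9.9 j [ 0.15  0.05 -0.29  0.03 -0.97 -0.1 ]
```

View pics/s10.png

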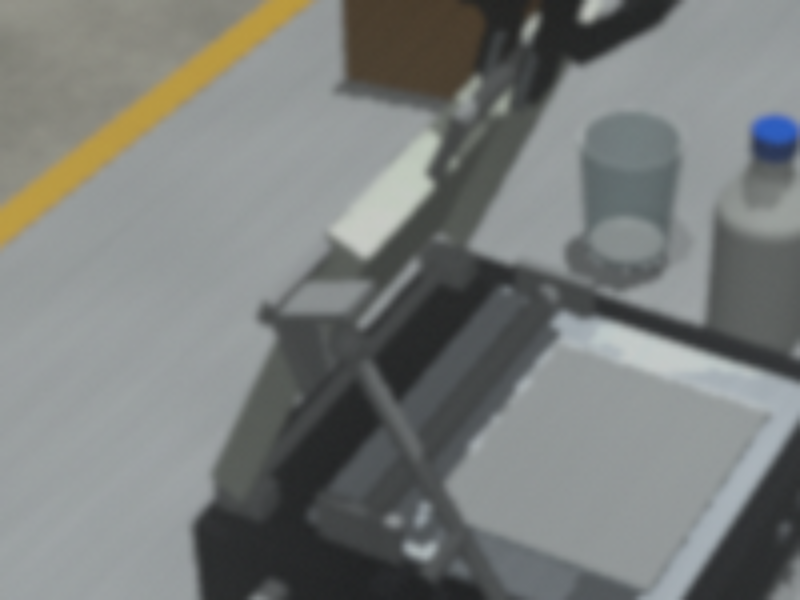

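jog_arm([
  [[0,0.6,0.11],[0,0,0],0.5],
  [[0,0.5,0.11],[0,0,0],0.5],
  [[0,0,0],[0,0,0],0.5],
])

```text
clock: 15.65
position: [509.9, -88.7, 295.1]
ee_rot: [0.724, -0.678, 0.088, -0.093]
contact_force: [-3.6, -2.7, 7.5]
gripper_width: 10.1
```

jog_arm([
  [[0,0.3,0.08],[0,0,0],0.5],
  [[0,0,0],[0,0,0],0.5],
])

```text
clock: 15.9
position: [507.8, -88.9, 294.0]
ee_rot: [0.724, -0.678, 0.088, -0.093]
contact_force: [-3.5, -2.8, 8.4]
gripper_width: 9.9
```

```bash
python3 -c "
from h import *
t=plan([598.5,-82,320],tilt=np.radians(14.7))
b=eyes.get_image('side')
cv2.imwrite('pics/s11.png',cv2.resize(b[100:250,220:420,::-1],None,fx=4,fy=4))
"
```

```text
t 15.9 pos [507.8 -88.9 294. ] shift cm [-0.09 -9.46 -0.2 ] rot deg [-0.  -0.1 -0. ] F [-3.5 -2.8  8.4] w 9.9 j [ 0.16  0.03 -0.33  0.03 -0.96 -0.11]
```

View pics/s11.png

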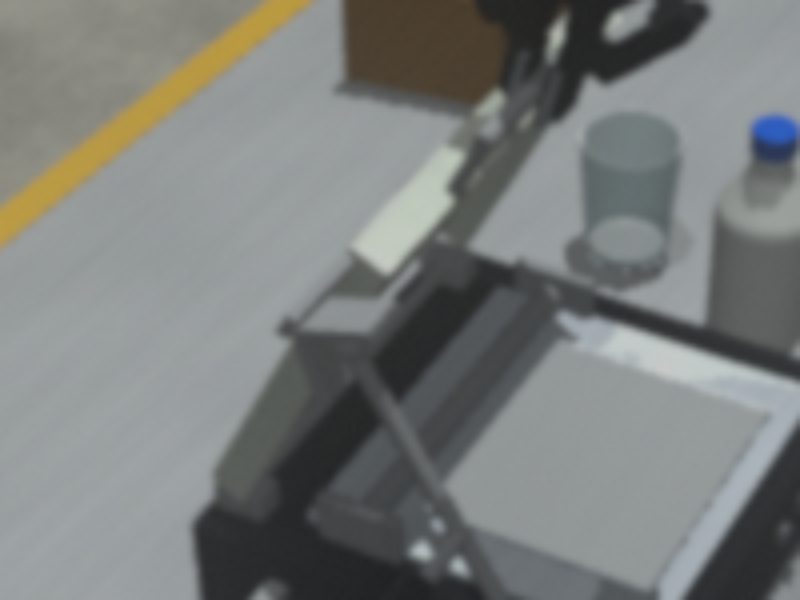

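The ball is inside the V socket, with the hood at about 1.09. I lower gently until the contact force rises.

jog_arm([
  [[0,0.2,0.06],[0,0,0],0.5],
  [[0,0,0],[0,0,0],0.5],
])

```text
clock: 16.2
position: [506.3, -88.9, 293.2]
ee_rot: [0.724, -0.678, 0.088, -0.093]
contact_force: [-3.1, -3.1, 8.5]
gripper_width: 10.0
```

jog_arm([
  [[0,0.2,0.06],[0,0,0],0.5],
  [[0,0,0],[0,0,0],0.5],
])

```text
clock: 16.45
position: [504.8, -89.0, 292.4]
ee_rot: [0.724, -0.678, 0.089, -0.094]
contact_force: [-3.4, -2.6, 9.6]
gripper_width: 9.9
```

jog_arm([
  [[0,0.2,0.06],[0,0,0],0.5],
  [[0,0,0],[0,0,0],0.5],
])

```text
clock: 16.7
position: [504.5, -89.1, 292.3]
ee_rot: [0.724, -0.677, 0.09, -0.095]
contact_force: [-0.8, -4.0, 8.4]
gripper_width: 10.1
```

jog_arm([
  [[0,0.2,0.06],[0,0,0],0.5],
  [[0,0,0],[0,0,0],0.5],
])

```text
clock: 16.95
position: [504.4, -89.1, 292.2]
ee_rot: [0.724, -0.677, 0.092, -0.097]
contact_force: [3.1, -4.9, 8.6]
gripper_width: 9.8
```

```bash
python3 -c "
from h import *
t=plan([598.5,-82,320],tilt=np.radians(14.7))
b=eyes.get_image('side')
cv2.imwrite('pics/s12.png',cv2.resize(b[100:250,220:420,::-1],None,fx=4,fy=4))
"
```

```text
t 16.95 pos [504.4 -89.1 292.2] shift cm [-0.08 -9.84 -0.19] rot deg [-0.6 -0.1  0.1] F [ 3.1 -4.9  8.6] w 9.8 j [ 0.16  0.02 -0.35  0.03 -0.94 -0.11]
```

View pics/s12.png

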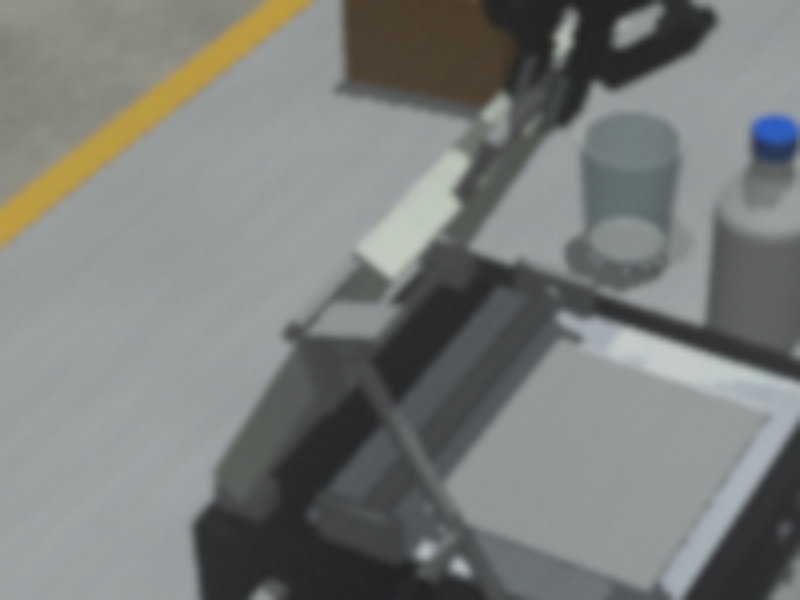

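The motion stopped at about 1.075 with rising reaction, so it is seated. I relieve slightly and open while still around the bar, as a safety catch.

jog_arm([
  [[0,-0.2,-0.05],[0,0,0],0.5],
  [[0,0,0],[0,0,0],0.5],
  [[0,0,0],[0,0,0],2.5],
  [[0,0,0],[0,0,0],4],
  [[0,0,0],[0,0,0],4.5],
  [[0,0,0],[0,0,0],4.5],
  [[0,0,0],[0,0,0],4.5],
])

```text
clock: 17.88
position: [503.9, -88.4, 289.6]
ee_rot: [0.724, -0.678, 0.088, -0.094]
contact_force: [-0.2, 0.2, -0.3]
gripper_width: 44.9
```

```bash
python3 -c "
from h import *
t=plan([598.5,-82,320],tilt=np.radians(14.7))
b=eyes.get_image('side')
cv2.imwrite('pics/s13.png',cv2.resize(b[100:250,220:420,::-1],None,fx=4,fy=4))
"
```

```text
t 17.88 pos [503.9 -88.4 289.6] shift cm [-0.01 -9.95 -0.53] rot deg [-0.1 -0.  -0. ] F [-0.2  0.2 -0.3] w 44.9 j [ 0.16  0.02 -0.35  0.03 -0.95 -0.11]
```

View pics/s13.png

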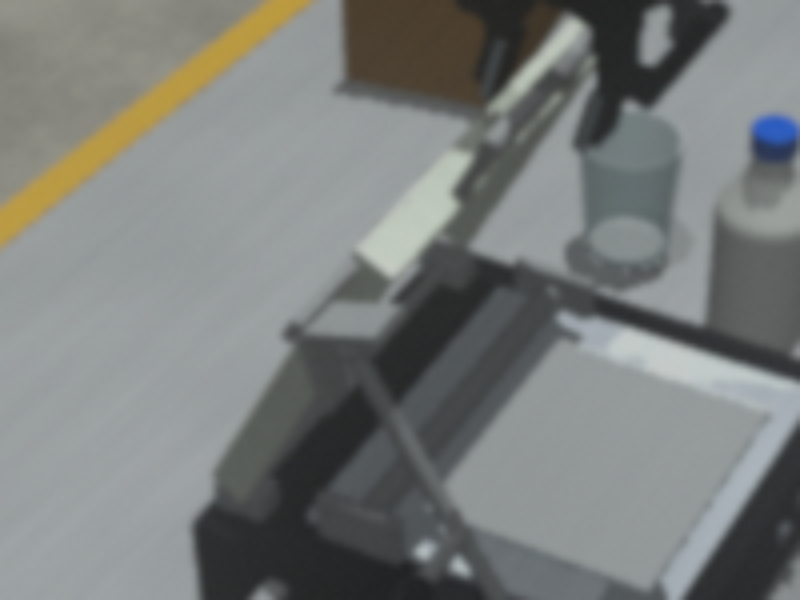

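Released with zero contact force, and the hood has not moved (socket corner still at crop (293,332)). I retreat straight back along the tool axis.

jog_arm([
  [[0,0,-1.5],[0,0,0],5],
  [[0,0,-2.5],[0,0,0],5],
  [[0,0,-3.5],[0,0,0],5],
  [[0,0,-4],[0,0,0],5],
  [[0,0,-4],[0,0,0],5],
  [[0,0,-2],[0,0,0],5],
  [[0,0,0],[0,0,0],5],
  [[0,0,0],[0,0,0],5],
])

```text
clock: 18.92
position: [459.0, -91.2, 458.2]
ee_rot: [0.724, -0.678, 0.087, -0.094]
contact_force: [-0.5, 0.0, 0.0]
gripper_width: 50.1
```

```bash
python3 -c "
from h import *
t=plan([598.5,-82,320],tilt=np.radians(14.7))
a=eyes.get_image('side');b=eyes.get_image('top')
cv2.imwrite('pics/s14.png',a[:,:,::-1]);cv2.imwrite('pics/t14.png',b[:,:,::-1])
o=cv2.imread('pics/s13.png'); n=cv2.resize(a[100:250,220:420,::-1],None,fx=4,fy=4)
cv2.imwrite('pics/s14c.png',n); print('hood diff',cv2.absdiff(o,n)[240:420,200:450].mean())
"
```

```text
t 18.93 pos [459.  -91.2 458.2] shift cm [  0.   -10.01  16.92] rot deg [-0.  0. -0.] F [-0.5  0.   0. ] w 50.1 j [ 0.17 -0.11 -0.06  0.03 -1.36 -0.11]
hood diff 2.3677555555555556
```

View pics/s14.png

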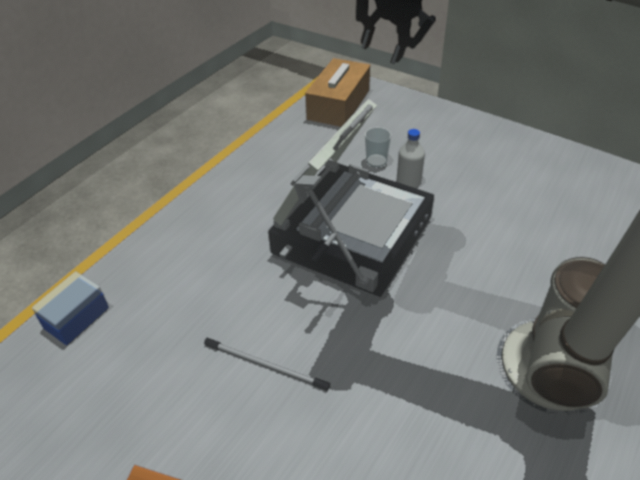

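View pics/t14.png

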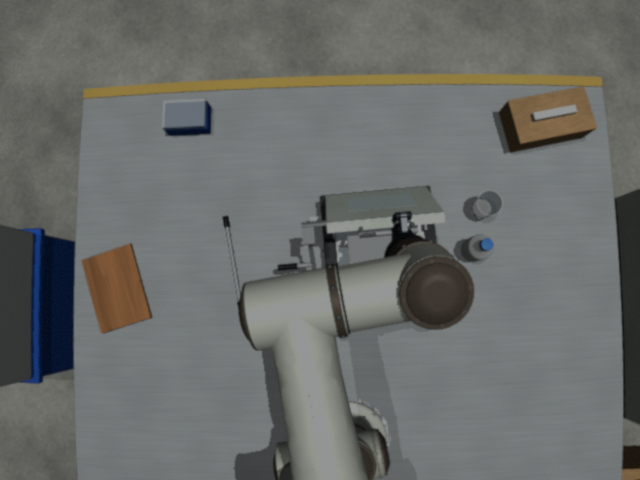

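Hood rests on the rod, and the bottle (411,160), beaker (376,147) and bar (212,343)–(321,384) are unchanged from the start. One more second to check for drift, then I hand in.

jog_arm([
  [[0,0,0],[0,0,0],5],
  [[0,0,0],[0,0,0],5],
  [[0,0,0],[0,0,0],5],
  [[0,0,0],[0,0,0],5],
  [[0,0,0],[0,0,0],5],
  [[0,0,0],[0,0,0],5],
  [[0,0,0],[0,0,0],5],
  [[0,0,0],[0,0,0],5],
])

```text
clock: 20.02
position: [459.4, -91.3, 459.1]
ee_rot: [0.724, -0.678, 0.088, -0.094]
contact_force: [0.2, 0.1, -0.2]
gripper_width: 49.8
```

```bash
python3 -c "
from h import *
a=eyes.get_image('side')[:,:,::-1]
o=cv2.imread('pics/s14.png'); z=cv2.imread('pics/side0.png')
print('hood drift',cv2.absdiff(o,a)[90:290,265:440].mean(), 'far bg noise',cv2.absdiff(o,a)[300:400,100:200].mean())
print('drawbar vs start',cv2.absdiff(z,a)[330:400,195:310].mean(),'bottle',cv2.absdiff(z,a)[128:165,395:430].mean(),'beaker',cv2.absdiff(z,a)[126:170,378:392].mean())
print(arm.job_done(), arm.read_state()['clock'])
"
```

```text
hood drift 0.6645904761904762 far bg noise 0.5689333333333333
drawbar vs start 6.027701863354038 bottle 4.9068211068211065 beaker 4.863636363636363
the job is handed in; nothing more can be done
the job is handed in; nothing more can be done
```

The hood now stands open on the prop rod, and I handed the job in at about 20 s.

- **Prop rod:** I swung it up by its pin until the resistance reached about 70 N at the stop, eased off, let go and backed out. The ball's position in the images then matched the 1.026 stop angle to about 1 px.
- **Hood:** I brought it down by the bar from about 1.48. At about 1.075, with the ball in the socket, it stopped moving while the reaction force rose. I opened the fingers while they were still around the bar, then retreated.

**Last checks:**
- **Hood:** Over the last second before hand-in the side pictures showed no hood movement beyond image noise. The tool force was near zero.
- **Bottle, beaker and spreader bar:** By eye they are in the same image positions as at the start. The pixel comparison with the first picture was not clean (differences of about 5–6 against 0.6 noise). I put that down to changed arm shadows and lighting, and did not check it further.
- **Grip width:** The gripper read about 2 mm narrower than the nominal pin and bar sizes, but both grips held.

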